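# Shut the bean-hopper gate through its locking disc

### The arm

A 6-joint arm with a two-finger parallel gripper is mounted at the origin on the work surface. World frame = base frame: x ahead of the robot, y to its left, z up, the work surface at z = 0. Lengths are in m, angles in rad, forces in N, time in s.
With the tool pointing down it reaches from about 0.3 to 0.775 m from the base axis. Payload 14.6 kg.
Tool frame: the origin (TCP) lies on the centre line of the jaws, within the pads' length; the fingertips stand 14 mm ahead of it and the grasp point (between the pads) lies 5 mm behind it; x points along the fingers, y is the direction in which the jaws open and shut, and the axes are right-handed (so a half turn about x gives the same grasp; the last joint's range is limited). The gripper opens to 85 mm and grips with 20 to 120 N. Pads are 22 mm wide; open, the fingers measure 114 mm over their backs; the gripper's body (76 mm by 85 mm) begins 54 mm behind the grasp point. The pads swing forward as they close: fully open they stand 13 mm farther back than shut.
Start: joints at [-1.323, 0.3, 1.521, -0, 1.321, -0.067], TCP at [0.17, -0.523, 0.245] pointing down, gripper open.
Joint ranges: [-3.03, 3.03], [-0.79, 2.21], [0.23, 2.52], [-1.04, 4.18], [0, 3.07], [-2.55, 2.55]. Speed limits (rad/s): [2.22, 2.22, 2.57, 3.14, 3.14, 3.14].

### API

Orientations are given as a unit quaternion [x, y, z, w].
In Python, from bench import bot, optics gives the robot as it stands. Calls block until the motion is done:
- bot.reach(position, orientation): joint-space move of the TCP to a pose.
- bot.servo_line(position, frame=None, feed=0.15, max_force=None): straight line of the TCP; frame=None keeps the orientation; feed is the mean speed in m/s. With max_force (N) it stops when the force on the tool has changed by that much, and returns True; else False.
- bot.move_joints(angles): joint-space move.
- bot.move_gripper(opening, squeeze=None): finger opening in m; squeeze is the grip in N (None keeps the last); returns when the fingers have stopped.
- bot.hold(seconds).
- bot.solve_ik(position, orientation): joint angles nearest the present ones, or None.
- bot.sense(): the state.
- optics.grab_frame(name): name is "scene" or "side" or "wrist"; returns a dict with "pixels" (420x560x3 uint8, red, green, blue), "fx", "fy", "cx", "cy" (pixels), "R" (3x3) and "t" (3): a world point X has camera coordinates R X + t. Camera axes: x right, y down, z forward; pixel columns grow to the right and rows downward; lengths in m; the calibration is good to about 2 mm. A picture is of the moment at which its call begins. There is no depth.
A pose or a line that the arm cannot do raises bot.PlanningError and nothing moves.
- bot.hand_in(): hands the job in, once; it reports no verdict.
The state is a dict: "time_s": time; "joint_pos": joint angles; "dq": joint speeds; "tau": joint torques, N m; "eef_pos": TCP position; "orientation": TCP orientation; "ft_force": force on the tool from outside, world axes, zero at the start; "torque": the same for the moment, N m; "finger_gap": finger opening in m.
Only numpy, scipy, OpenCV 4.12 (cv2) and the standard library are available. Lean on these libraries where they do the work, as an engineer would, in place of code of your own. Each camera call takes 0.05 s, during which the arm holds its last target. There are 200 camera calls.

### The job

Shut the bean hopper's gate: turn the brass locking disc by its red posts until its slot lines up with the steel bar, then push the bar by its blue tab through the disc until it stops fully home in the hopper's throat. Do it all by pushing with the fingertips - nothing is to be gripped or lifted - and leave the cups, jug, tamper and other things where they stand.

Things in the scene. Friction and masses are not known exactly. Their poses are not given: they have to be found in the camera images.
- gate: Bean-hopper gate, fixed: grey deck 390 mm long (its x from -180 to +210 mm), 110 mm wide, top 40 mm above the table. Origin on the table, straight below the locking disc's axis. +x is the direction in which the bar is pushed, z up. Two guide rails (x -174 to -49 mm, tops at 48 mm) flank the bar; at x above 42 mm follow the throat and hopper.
- throat_end (a point): Middle of the solid end wall of the 17 mm wide tunnel in the steel throat housing, 58 mm along +x from the disc's axis, 46 mm above the table: it stops the bar's nose when fully home. The housing begins 42 mm from the disc's axis, top 66 mm above the table; the squat amber hopper with black lid on it begins 103 mm from the axis, knob top 114 mm.
- lock_disc (a joint): Turn of the brass locking disc about the vertical, rad, counterclockwise from above. Disc 68 mm across, 13 mm thick, with a straight 20 mm slot right across its middle. The slot lines up with the bar at 0 and equally at pi; stops at -0.5 and pi + 0.5. It stays where left; about 2 N at a post turns it. It blocks the bar unless lined up within about 0.1 rad.
- disc_top (a point): Centre of the disc's top face, 54 mm above the table. Its x axis runs along the slot, its z axis up.
- post_a (a point): Centre of the top of one of the disc's two red posts: 11 mm across, rising 24 mm from the disc's face (to 78 mm above the table), 26 mm from the disc's axis, at the disc's +y side (a quarter turn counterclockwise from the slot's x axis).
- post_b (a point): The same for the other, identical red post, on the disc's -y side.
- bar_nose (a point): Tip of the steel bar's rounded nose, half-way up the bar (46 mm above the table). x axis: along the bar, the push direction. The bar is loose, 114 mm long, 12 mm wide and thick, 0.17 kg, lying on the deck along the gate's x axis between the rails with 2 mm play each side. Fully home, the nose is 58 mm beyond the disc's axis.
- bar_tab (a point): Centre of the rear face (the one to push on) of the blue upright tab at the bar's rear end, 114 mm behind the nose, 67 mm above the table. Tab 40 mm wide, 10 mm thick, from 52 to 82 mm above the table. Sliding the bar takes 1 to 3 N. Fully home, this face is 56 mm before the disc's axis.
- paper_cup: Leave alone: white open paper cup, 72 mm across the rim, 85 mm tall; stands close beside the gate's left (+y of gate) side. Origin at the centre of its underside.
- tamper: Leave alone: dark steel coffee tamper, 56 mm base, 80 mm tall, standing upright close beside the gate's right side. Origin at the centre of its underside.
- milk_jug: Leave alone: steel milk jug with a handle, 76 mm across, 85 mm tall, left of the hopper. Origin at the centre of its underside.
- portafilter: Leave alone: portafilter (steel bowl 68 mm across, black handle, 212 mm long overall) lying on the right of the table. Origin at the centre of its underside (of the bowl).
- syrup_bottle: Leave alone: green bottle, 64 mm across, 200 mm tall, on the left of the table. Origin at the centre of its underside.
- sugar_jar: Leave alone: white jar with steel cap, 76 mm across, 100 mm tall, on the left of the table. Origin at the centre of its underside.
- ceramic_cup: Leave alone: white ceramic cup with handle, 64 mm across, 60 mm tall, far right of the table. Origin at the centre of its underside.
Mind the look-alikes: they are no part of the job. What is shaped like the part that bears bar_nose but green or pink is not meant.

How it is judged:
On the way, in this order (a step that is already met when the one before it is completed fails the run):
1. the disc is turned until its slot lines up with the bar (angle between the x axis of disc_top and the x axis of gate, either way round below 0.2 rad), for 0.1 s.
2. the bar is pushed through the disc, home in the throat (x of bar_nose in the frame of gate above 0.052 m), for 0.2 s.
At the end, for the whole second after the job is handed in: The bar lies flat on the deck through the disc's slot with its nose within 6 mm of the end wall of the throat, along the gate (within 0.12 rad, 6 mm sideways), the slot lined up with it within 0.2 rad, and the disc is still (x of bar_nose in the frame of gate above 0.052 m and angle between the x axis of disc_top and the x axis of gate, either way round below 0.2 rad and y of bar_nose in the frame of gate between -0.006 and 0.006 m and z of bar_tab in the frame of gate below 0.073 m and angle between the x axis of bar_nose and the x axis of gate, either way round below 0.12 rad and velocity of joint lock_disc between -0.05 and 0.05 rad/s); the robot touches nothing.
It fails at once if the bar is lifted off the deck by more than 15 mm (z of bar_tab in the frame of gate above 0.082 m or z of bar_nose in the frame of gate above 0.061 m).
It fails at once if one of the other things is moved more than 25 mm, lifted or knocked over (distance of any of paper_cup, tamper, milk_jug, portafilter, syrup_bottle, sugar_jar, ceramic_cup from where it was at the start of the episode above 0.025 m or angle between any of paper_cup, tamper, milk_jug, portafilter, syrup_bottle, sugar_jar, ceramic_cup's own z axis and vertical above 0.5 rad).
It also fails if it takes over 50 s, if anything falls off the work surface, if the arm or the gripper's body presses on something with over 40 N, if the wrist force passes 120 N, or if a joint passes its speed limit or range.

## Working session

There is one attempt and no reset: what is moved stays moved. The work goes in short steps, each a Python script; the robot and the scene stay as the last script left them, time stands still between calls to the robot, and variables do not carry over. Pictures are saved under pics/ and viewed, about 8 in all and at most 12, crops included, and the job is handed in when it is done.

```bash
mkdir -p pics; python3 - <<'E'
from bench import bot, optics
import cv2, pickle
for n in ("scene","side"):
    f=optics.grab_frame(n); pickle.dump(f,open(n+".pkl","wb"))
    cv2.imwrite(f"pics/{n}0.png",cv2.resize(f["pixels"][:,:,::-1],(784,588),interpolation=cv2.INTER_CUBIC))
    print(n,f["fx"],f["cx"],f["cy"],(-f["R"].T@f["t"]).round(3))
print(bot.sense()["time_s"], bot.sense()["orientation"])
E
```

```text
scene 401.3712693746318 276.1666400175379 210.63735522955815 [1.154 0.548 0.694]
side 447.0663501496245 277.05132897237274 210.04401251318217 [ 0.13  -0.92   0.727]
0.1 [-0.69833987 -0.11120764  0.69839527 -0.11044605]
```

View pics/scene0.png

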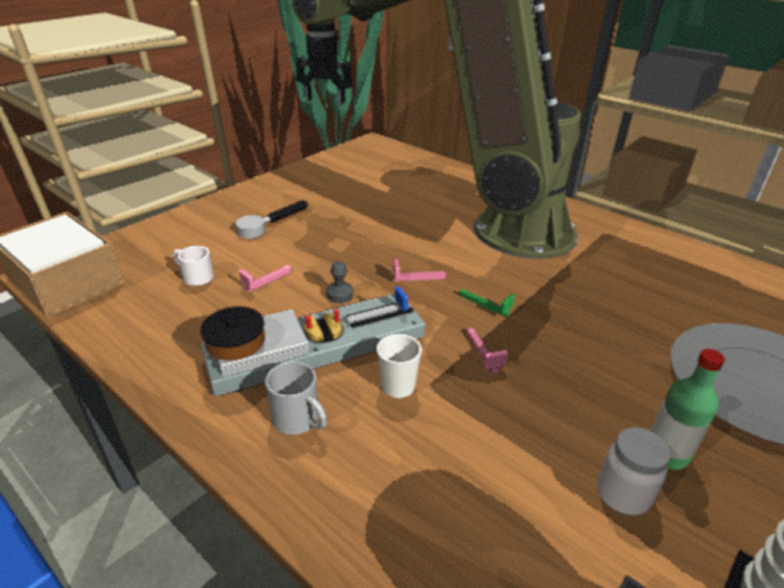

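View pics/side0.png

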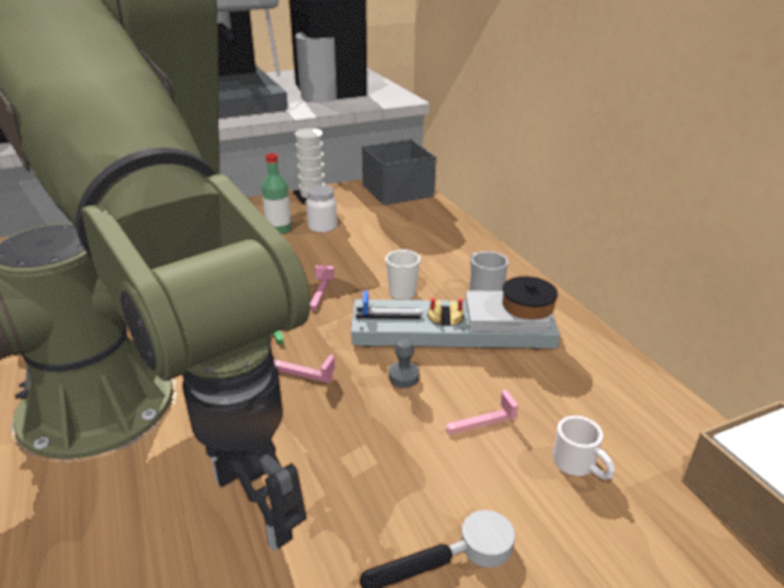

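Scene view (784 px wide): the gate is at (315,340), its disc at (323,326), red posts at (309,322) and (337,315), and the real bar with its blue tab at (402,298). In the side view the disc is at (446,313), posts at (432,303) and (460,303), and the tab at (365,300).
The look-alikes in the scene view are the green bar (490,303) and pink bars (265,277), (418,274) and (488,350), all loose on the table. I choose the steel bar with the blue tab on the deck.

```bash
cat > h.py <<'E'
import numpy as np, cv2, pickle
from scipy import ndimage
def ray(f,u,v,z):
    c=-f["R"].T@f["t"]; d=f["R"].T@np.array([(u-f["cx"])/f["fx"],(v-f["cy"])/f["fy"],1])
    return c+d*(z-c[2])/d[2]
def proj(f,X):
    p=f["R"]@np.array(X)+f["t"]; return np.array([f["fx"]*p[0]/p[2]+f["cx"],f["fy"]*p[1]/p[2]+f["cy"]])
def blobs(f,col):
    h=cv2.cvtColor(f["pixels"],cv2.COLOR_RGB2HSV); H,S,V=[h[...,i].astype(int) for i in range(3)]
    m={'red':((H<5)|(H>174))&(S>180)&(V>90),'blue':(H>105)&(H<125)&(S>150)&(V>80)}[col]
    n,l,st,c=cv2.connectedComponentsWithStats(m.astype(np.uint8))
    return [(c[i].round(1),st[i].tolist()) for i in range(1,n) if st[i][4]>=6]
E
python3 - <<'E'
from h import *
box={"scene":(140,190,170,100),"side":(245,185,160,75)}; ims=[]
for n in box:
    f=pickle.load(open(n+".pkl","rb")); x,y,w,h=box[n]
    for c in ('red','blue'):
        for p,s in blobs(f,c):
            if x<p[0]<x+w and y<p[1]<y+h: print(n,c,p,s,"at z=.066",ray(f,*p,.066).round(4))
    im=f["pixels"][y:y+h,x:x+w,::-1]; ims.append(cv2.resize(im,(680,int(h*680/w)//1*1),interpolation=cv2.INTER_CUBIC)[:300])
    cv2.imwrite(f"pics/c_{n}.png",cv2.resize(im,None,fx=4,fy=4,interpolation=cv2.INTER_CUBIC))
a,b=[cv2.imread(f"pics/c_{n}.png") for n in box]
b=cv2.copyMakeBorder(b,0,0,0,a.shape[1]-b.shape[1],cv2.BORDER_CONSTANT)
o=np.vstack([a,b]);print(o.shape);cv2.imwrite("pics/crop.png",cv2.resize(o,None,fx=600/o.shape[0],fy=600/o.shape[0]))
E
```

```text
scene red [239.8 225. ] [239, 222, 3, 7, 14] at z=.066 [ 0.613  -0.0418  0.066 ]
scene red [219.8 229.6] [219, 226, 3, 8, 17] at z=.066 [ 0.6592 -0.0654  0.066 ]
scene blue [287.1 213.5] [283, 205, 8, 17, 72] at z=.066 [0.4956 0.0153 0.066 ]
side blue [260.5 218.4] [259, 210, 3, 15, 25] at z=.066 [0.4919 0.0052 0.066 ]
(700, 680, 3)
```

View pics/crop.png

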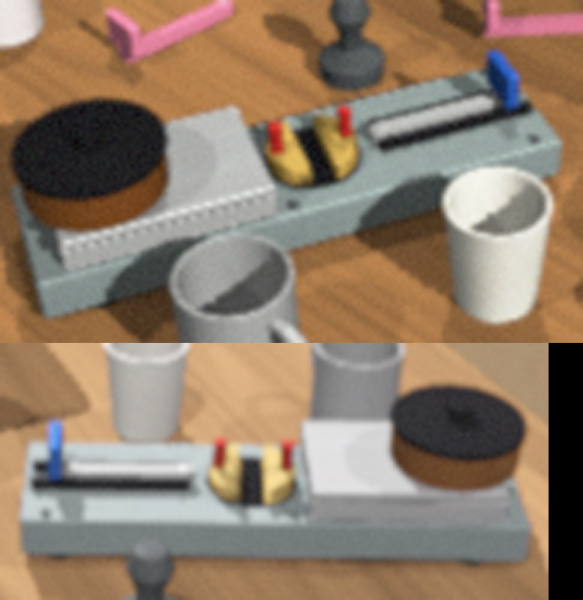

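```bash
python3 - <<'E'
from h import *
from scipy.optimize import least_squares
S,D=[pickle.load(open(n+".pkl","rb")) for n in("scene","side")]
k=600/700*4
sc=lambda u,v:(S,np.array([u/k+140,v/k+190])); sd=lambda u,v:(D,np.array([u/k+245,(v-343)/k+185]))
for m in (sc(558,141),sc(42,283)): print("corner",ray(m[0],*m[1],.04).round(4))
for m in (sd(22,519),sd(528,524),sd(35,443)): print("side corner",ray(m[0],*m[1],.04).round(4))
P=lambda s,r=26:(lambda q:np.array([q[2+1],0]))
obs=[(sc(558,141),'g',(-.18,.055,.04)),(sc(42,283),'g',(.21,.055,.04)),(sd(22,519),'g',(-.18,-.055,.04)),(sd(528,524),'g',(.21,-.055,.04)),(sd(35,443),'g',(-.18,.055,.04)),
 (sc(275,125),'p',1),(sc(344,108),'p',-1),(sd(288,442),'p',1),(sd(220,442),'p',-1)]
def res(q):
    x,y,w,a=q; R=np.array([[np.cos(w),-np.sin(w)],[np.sin(w),np.cos(w)]]); r=[]
    for (f,uv),t,v in obs:
        if t=='p': v=(.026*v*np.cos(a),.026*v*np.sin(a),.077)
        X=np.r_[R@v[:2]+[x,y],v[2]]; r.append(proj(f,X)-uv)
    return np.ravel(r)
s=least_squares(res,[.636,-.054,-.42,0],loss='soft_l1',x_scale=[.01,.01,.1,.1]);print(s.x.round(4),res(s.x).reshape(-1,2).round(1).tolist())
x,y,w,a=s.x
for nm,m,z in (("tabS",(S,(287.1,213.5)),.067),("tabD",(D,(260.5,218.4)),.067),("cup",sc(497,195),.085),("tamper",sc(350,-2),.08),("tampD",sd(152,553),.075),("cupD",sd(147,345),.085)):
    p=ray(m[0],*m[1],z); d=p[:2]-[x,y]; print(nm,p.round(3),"gate",(d[0]*np.cos(w)+d[1]*np.sin(w)).round(4),(-d[0]*np.sin(w)+d[1]*np.cos(w)).round(4))
np.save("q.npy",s.x)
E
```

```text
corner [0.4996 0.0724 0.04  ]
corner [ 0.8458 -0.0888  0.04  ]
side corner [ 0.4527 -0.0274  0.04  ]
side corner [ 0.8027 -0.1867  0.04  ]
side corner [0.5005 0.0674 0.04  ]
[ 0.6365 -0.052  -0.4292 -0.005 ] [[1.1, -0.6], [-1.8, 0.9], [-1.0, 0.2], [1.2, 0.4], [-2.3, -0.6], [-0.3, 0.2], [-0.5, 0.1], [-0.4, 0.1], [-0.1, -0.1]]
tabS [0.497 0.016 0.067] gate -0.1555 0.0038
tabD [0.491 0.004 0.067] gate -0.1552 -0.0097
cup [0.617 0.11  0.085] gate -0.0854 0.1395
tamper [ 0.508 -0.139  0.08 ] gate -0.0805 -0.132
tampD [ 0.505 -0.147  0.075] gate -0.0797 -0.141
cupD [0.619 0.107 0.085] gate -0.0817 0.1374
```

```bash
cat >> h.py <<'E'
from scipy.spatial.transform import Rotation as Ro
q=np.load("q.npy"); W=q[2]
def quat(deg):  # jaw direction, degrees in gate frame; tool down
    a=W+np.radians(deg); c,s=np.cos(a),np.sin(a)
    return Ro.from_matrix(np.array([[0,0,-1],[c,s,0],[s,-c,0]]).T).as_quat().tolist()
def g2w(x,y,z): 
    c,s=np.cos(W),np.sin(W); return [q[0]+c*x-s*y,q[1]+s*x+c*y,z]
def w2g(p):
    c,s=np.cos(W),np.sin(W); d=np.array(p[:2])-q[:2]; return (c*d[0]+s*d[1],-s*d[0]+c*d[1])
E
python3 - <<'E'
from h import *; from bench import bot,optics
for d in (-65,-40,0,51,65,90,115,130,-51,-115,231,180):
    for p in (g2w(0,0,.08),g2w(-.19,0,.08)):
        j=bot.solve_ik(p,quat(d)); print(d,None if j is None else np.round(j,2))
E
```

```text
-65 [-0.14  0.66  1.39 -0.    1.09  1.42]
-65 [-0.02  0.33  1.91 -0.    0.9   1.54]
-40 [-0.14  0.66  1.39 -0.    1.09  0.99]
-40 [-0.02  0.33  1.91 -0.    0.9   1.11]
0 [-0.14  0.66  1.39 -0.    1.09  0.29]
0 [-0.02  0.33  1.91 -0.    0.9   0.41]
51 [-0.14  0.66  1.39 -0.    1.09 -0.6 ]
51 [-0.02  0.33  1.91 -0.    0.9  -0.48]
65 [-0.14  0.66  1.39 -0.    1.09 -0.84]
65 [-0.02  0.33  1.91 -0.    0.9  -0.73]
90 [-0.14  0.66  1.39 -0.    1.09 -1.28]
90 [-0.02  0.33  1.91 -0.    0.9  -1.16]
115 [-0.14  0.66  1.39 -0.    1.09 -1.72]
115 [-0.02  0.33  1.91 -0.    0.9  -1.6 ]
130 [-0.14  0.66  1.39 -0.    1.09 -1.98]
130 [-0.02  0.33  1.91 -0.    0.9  -1.86]
-51 [-0.14  0.66  1.39 -0.    1.09  1.18]
-51 [-0.02  0.33  1.91 -0.    0.9   1.3 ]
-115 [-0.14  0.66  1.39 -0.    1.09  2.3 ]
-115 [-0.02  0.33  1.91 -0.    0.9   2.42]
231 [-0.14  0.66  1.39 -0.    1.09  2.54]
231 None
180 None
180 None
```

```bash
python3 - <<'E'
from h import *; from bench import bot,optics
bot.reach([.35,-.35,.26],quat(-70)); bot.move_gripper(.024)
bot.reach(g2w(-.02,0,.22),quat(-70))
f=optics.grab_frame("wrist"); pickle.dump(f,open("w1.pkl","wb"))
for c in('red','blue'):
    for p,s in blobs(f,c): print(c,p,s,ray(f,*p,.067).round(4),np.round(w2g(ray(f,*p,.067)),4))
print((-f["R"].T@f["t"]).round(3),bot.sense()["eef_pos"],bot.sense()["time_s"],bot.sense()["finger_gap"])
im=np.ascontiguousarray(f["pixels"][:,:,::-1])
for X in [(0,0,.054),(.026,0,.078),(-.026,0,.078),(-.18,.055,.04),(-.18,-.055,.04),(.042,.055,.04)]:
    u=proj(f,g2w(*X)); cv2.circle(im,tuple(int(t) for t in u),3,(0,255,0),1)
cv2.imwrite("pics/w1.png",im)
E
```

```text
red [307.6 147.6] [302, 141, 13, 14, 148] [ 0.6572 -0.0666  0.067 ] [ 0.0249 -0.0047]
red [281.3 210. ] [276, 201, 12, 16, 123] [ 0.6095 -0.0427  0.067 ] [-0.0284 -0.0027]
[ 0.696 -0.053  0.349] [ 0.61807568 -0.04491433  0.2203309 ] 3.2583 0.02375500829819345
```

View pics/w1.png

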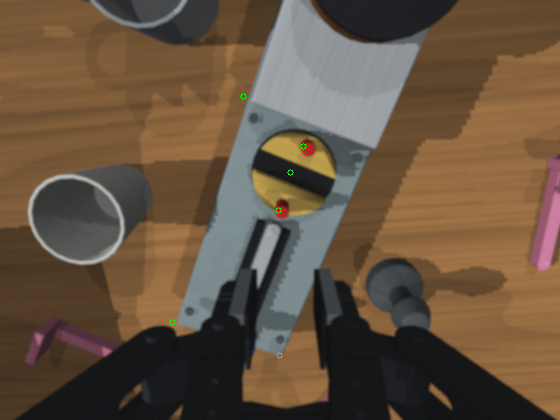

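Wrist view: the disc centre is at about (294,172), with posts at (308,148) and (281,210). My overlay sits about 4 px left of the real deck and disc, so I shift the gate by about -2.5 mm in y. The slot lies across the bar, so a quarter turn is needed.

```bash
python3 - <<'E'
from h import *; from bench import bot,optics
p=g2w(-.001,-.0025,0); np.save("q.npy",[p[0],p[1],q[2],q[3]])
E
python3 - <<'E'
from h import *; from bench import bot,optics
bot.servo_line(g2w(0,0,.10),quat(-70),feed=.1)
hit=bot.servo_line(g2w(0,0,.062),None,feed=.02,max_force=4)
s=bot.sense(); print(hit,s["eef_pos"],s["ft_force"],s["time_s"])
z=s["eef_pos"][2]+.004
bot.servo_line(g2w(0,0,z),None,feed=.05)
f=optics.grab_frame("side"); cv2.imwrite("pics/s2.png",cv2.resize(f["pixels"][150:270,230:410,::-1],None,fx=4,fy=4,interpolation=cv2.INTER_CUBIC))
E
```

```text
True [ 0.63453517 -0.05391089  0.06797661] [-1.20353976 -0.39593117  5.43429793] 6.0583
```

View pics/s2.png

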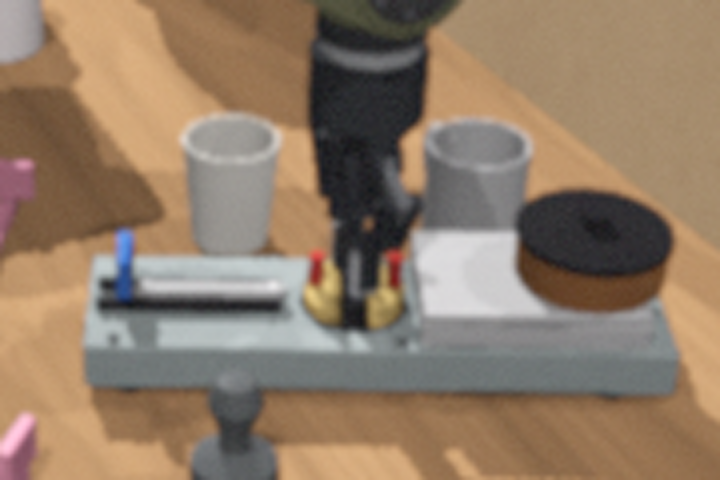

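Contact at TCP z 0.068 puts the tips at 0.054, which matches the disc top, and the fingers stand between the two posts (316,265) and (395,265). Now I turn the disc.

```bash
python3 - <<'E'
from h import *; from bench import bot,optics
z=.072
for d in list(range(-60,41,10))+[46]:
    bot.reach(g2w(0,0,z),quat(d)); s=bot.sense(); print(d,np.round(s["ft_force"],1),np.round(s["torque"],2),round(s["time_s"],2))
    if np.linalg.norm(s["ft_force"][:2])>25: break
bot.reach(g2w(0,0,z),quat(d-4))
bot.servo_line(g2w(0,0,.13),None,feed=.1)
bot.servo_line(g2w(-.06,0,.2),None,feed=.2)
f=optics.grab_frame("wrist"); pickle.dump(f,open("w2.pkl","wb"))
for p,s in blobs(f,'red'): print(p,s,np.round(w2g(ray(f,*p,.067)),4))
print(bot.sense()["time_s"])
cv2.imwrite("pics/w2.png",f["pixels"][:,:,::-1])
E
```

```text
-60 [ 0.2  0.6 -0.4] [0.03 0.01 0.01] 6.65
-50 [-0.3  0.7 -0.1] [ 0.   -0.04  0.01] 6.94
-40 [ 0.7 -0.5 -0.9] [-0.06 -0.07  0.01] 7.23
-30 [ 2.1 -0.2 -0. ] [ 0.02 -0.27 -0.03] 7.53
-20 [ 3.3 -0.6 -0.6] [ 0.05 -0.43  0.01] 7.82
-10 [ 4.3  0.4 -1.2] [ 0.11 -0.58 -0.05] 8.11
0 [ 5.4  1.2 -1.1] [ 0.21 -0.77  0.01] 8.4
10 [ 3.6  1.9 -0.5] [ 0.41 -0.81 -0.  ] 8.69
20 [ 4.6  2.8 -1. ] [ 0.49 -0.73 -0.07] 8.98
30 [ 4.9  4.2 -0.4] [ 0.61 -0.62 -0.03] 9.28
40 [ 2.4  4.1 -0.2] [ 0.64 -0.47 -0.07] 9.57
46 [2.3 5.4 0.8] [ 0.75 -0.38 -0.03] 9.82
[372.  237.2] [365, 227, 15, 20, 189] [0.0044 0.0252]
11.4583
```

View pics/w2.png

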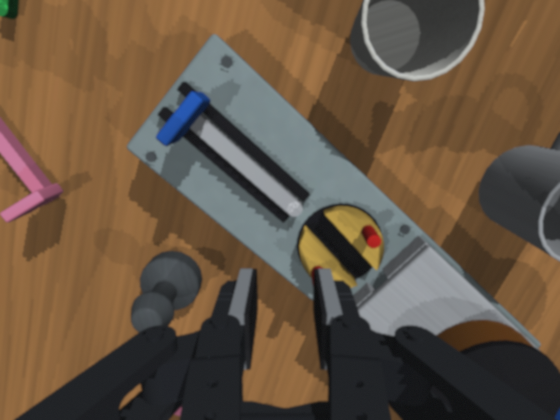

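Wrist view: the slot runs (314,217)-(362,270) and the bar (197,122)-(293,208), so the disc is about 6-10° short. One post, at (372,237), measures at 80° in the gate frame. I'll turn it about 9° more and recheck with both posts in view.

```bash
cat > turn.py <<'E'
from h import *; from bench import bot,optics
import sys
d=float(sys.argv[1]); z=.072
bot.servo_line(g2w(0,0,.13),quat(30),feed=.2)
bot.servo_line(g2w(0,0,z),None,feed=.1)
for a in np.r_[np.arange(38,d,6),d]: bot.reach(g2w(0,0,z),quat(a))
s=bot.sense(); print(np.round(s["ft_force"],1),np.round(s["torque"],2))
bot.reach(g2w(0,0,z),quat(d-4))
bot.servo_line(g2w(0,0,.13),None,feed=.1)
P=g2w(0,0,.19); bot.servo_line([P[0]+.04,P[1]-.067,.19],None,feed=.2)
f=optics.grab_frame("wrist"); pickle.dump(f,open("w3.pkl","wb"))
for c in('red','blue'):
  for p,s in blobs(f,c): print(c,p,s,np.round(w2g(ray(f,*p,.067)),4))
print(bot.sense()["time_s"])
im=cv2.resize(f["pixels"][:,:,::-1],None,fx=1.4,fy=1.4,interpolation=cv2.INTER_CUBIC)
for A,B in [((-.034,.0,.054),(.034,0,.054)),((-.049,.006,.052),(-.16,.006,.052)),((-.049,-.006,.052),(-.16,-.006,.052)),((-.1,.055,.04),(.05,.055,.04))]:
    cv2.line(im,*[tuple(int(t*1.4) for t in proj(f,g2w(*X))) for X in(A,B)],(0,255,0),1)
cv2.imwrite(f"pics/{sys.argv[2]}.png",im)
E
python3 turn.py 55.5 w3
```

```text
[-0.   1.7  1.7] [ 0.26 -0.   -0.04]
red [309.2  67.9] [302, 60, 16, 17, 218] [-0.0019  0.0257]
red [248.9 126.4] [241, 119, 17, 17, 206] [ 0.002  -0.0273]
blue [517.2 373.9] [488, 347, 60, 53, 1545] [0.2916 0.0175]
15.4833
```

View pics/w3.png

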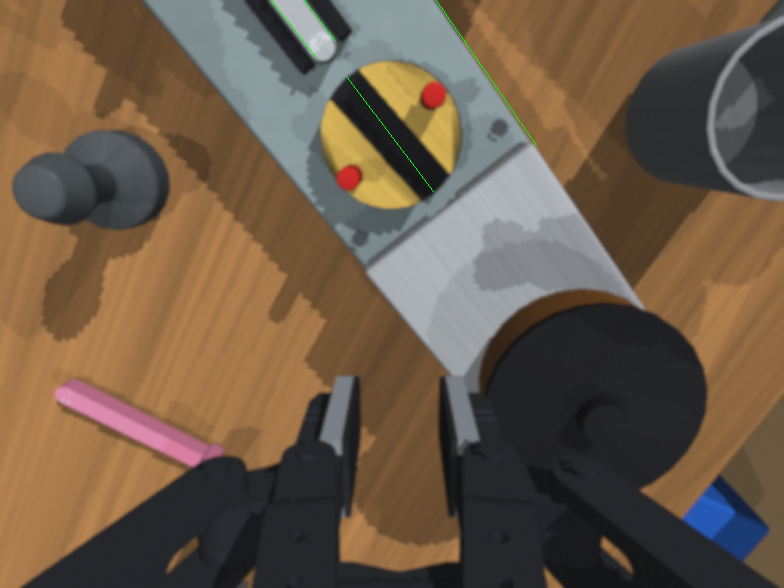

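Both posts are visible at (433,95) and (348,178), in 784 px coordinates. They measure 94.2° in the gate frame, and the slot is about 4° past the green gate axis, so the disc is overturned by about 0.07 rad. I'll nudge it back from the other side and then push the bar.

```bash
python3 - <<'E'
from h import *; from bench import bot,optics
z=.072
bot.reach(g2w(0,0,.14),quat(-30)); bot.servo_line(g2w(0,0,z),None,feed=.1)
for a in (-40,-46,-51.5): bot.reach(g2w(0,0,z),quat(a))
s=bot.sense(); print(np.round(s["ft_force"],1))
bot.reach(g2w(0,0,z),quat(-47)); bot.servo_line(g2w(0,0,.13),None,feed=.1)
# behind the tab
bot.reach(g2w(-.10,0,.16),quat(90)); 
f=optics.grab_frame("wrist")
for c in('red','blue'):
  for p,s in blobs(f,c): print(c,p,s,np.round(w2g(ray(f,*p,.067)),4))
bot.reach(g2w(-.20,0,.16),quat(90)); bot.move_gripper(.008)
for n in("scene","side"):
  f=optics.grab_frame(n)
  for c in('red','blue'):
    for p,s in blobs(f,c): print(n,c,p,s,np.round(w2g(ray(f,*p,.067)),4))
print(bot.sense()["time_s"],bot.sense()["eef_pos"])
f=optics.grab_frame("wrist"); cv2.imwrite("pics/w4.png",f["pixels"][:,:,::-1])
E
```

```text
[ 2.2 -0.9  1.1]
red [253.  359.4] [246, 343, 11, 29, 121] [ 0.0023 -0.0245]
red [321.1 369.5] [318, 364, 10, 9, 37] [0.0111 0.0248]
blue [287.5 140.3] [253, 130, 70, 22, 1433] [-0.1535 -0.    ]
scene red [227. 221.] [226, 218, 3, 8, 21] [ 0.0001 -0.0252]
scene red [233.2 233.3] [232, 230, 3, 8, 20] [0.0018 0.0278]
scene red [508.2 256.4] [501, 250, 16, 14, 165] [-0.5528  0.3583]
scene blue [286.6 213.4] [283, 205, 8, 17, 81] [-0.1535  0.0054]
scene blue [ 14.4 396.9] [0, 353, 44, 67, 1519] [0.4599 0.2806]
side red [193.7 112.5] [191, 111, 6, 4, 18] [-0.4676  0.7807]
side blue [260.4 218.3] [259, 210, 3, 15, 28] [-0.1545 -0.0067]
22.3833 [0.4528423  0.02917244 0.15980952]
```

View pics/w4.png

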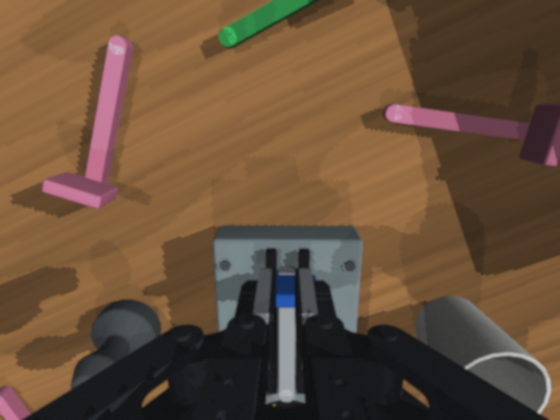

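Scene camera: the posts now lie at 88° (slot aligned within about 2°), and the tab centre is at gate (-0.154, 0). The wrist view shows the fingers centred on the bar at (286,290). Now I descend behind the tab and push.

```bash
python3 - <<'E'
from h import *; from bench import bot,optics
pr=lambda t:print(t,np.round(w2g(bot.sense()["eef_pos"]),4),np.round(bot.sense()["ft_force"],1),round(bot.sense()["time_s"],2))
bot.servo_line(g2w(-.20,0,.074),None,feed=.12); pr("down")
h=bot.servo_line(g2w(-.058,0,.074),None,feed=.05,max_force=14); pr(h)
bot.hold(.3); pr("held")
f=optics.grab_frame("scene"); a=f["pixels"][190:290,140:310,::-1]
g=optics.grab_frame("side")
b=g["pixels"][185:260,245:415,::-1]
cv2.imwrite("pics/p5.png",cv2.resize(np.vstack([a,b]),None,fx=3.4,fy=3.4,interpolation=cv2.INTER_CUBIC))
for n,F in(("scene",f),("side",g)):
  for c in('red','blue'):
    for p,s in blobs(F,c): print(n,c,p,np.round(w2g(ray(F,*p,.067)),4))
E
```

```text
down [-1.996e-01  1.000e-04] [ 0.4 -0.2 -0.2] 23.3
True [-0.0667 -0.0001] [-1.2  1.1  1.2] 25.68
held [-0.0668 -0.0001] [0.4 1.  0.5] 25.98
scene red [226.9 220.6] [-0.0002 -0.0269]
scene red [233.5 233.5] [0.0014 0.0288]
scene red [508.1 256.5] [-0.5523  0.3584]
scene blue [250.  223.1] [-0.0506  0.0061]
scene blue [ 14.4 396.9] [0.4599 0.2806]
side red [193.8 112.3] [-0.4676  0.783 ]
side blue [299.4 217.9] [-0.0505 -0.0028]
```

View pics/p5.png

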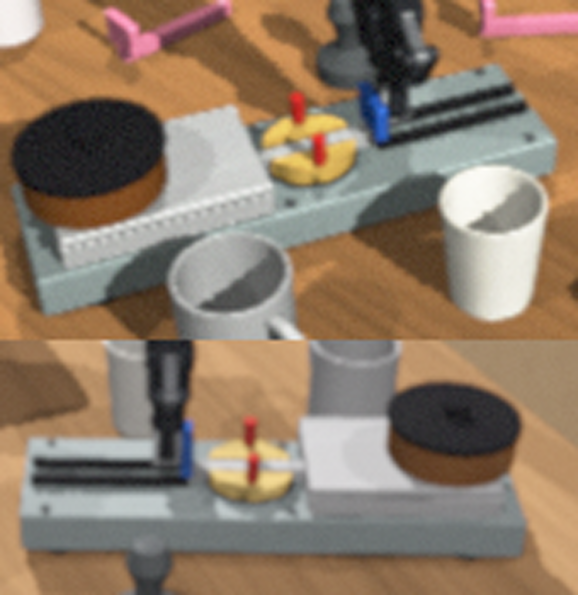

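The bar runs through the disc into the throat, with its tab at (375,112) in the scene crop. The push stopped on force at TCP x -0.0667 m, where -0.067 was expected for fully home, and the tab centre is at -0.0505 m (expected -0.051). Now I back off, check and hand in.

```bash
python3 - <<'E'
from h import *; from bench import bot,optics
bot.servo_line(g2w(-.10,0,.074),None,feed=.1); bot.servo_line(g2w(-.12,0,.2),None,feed=.15); bot.hold(.3)
for n in("scene","side"):
  F=optics.grab_frame(n)
  for c in('red','blue'):
    for p,s in blobs(F,c):
      X=w2g(ray(F,*p,.067))
      if abs(X[0])<.2 and abs(X[1])<.1: print(n,c,p,np.round(X,4))
print(bot.sense()["time_s"],np.round(bot.sense()["ft_force"],1)); bot.hand_in()
E
```

```text
scene red [227. 221.] [ 0.0001 -0.0252]
scene red [233.5 233.5] [0.0014 0.0288]
scene blue [250. 223.] [-0.0507  0.0057]
side blue [299.4 217. ] [-0.0504  0.0016]
27.9583 [-0.4 -0.3  0.4]
the job is handed in; nothing more can be done
```

The gate is shut and the job is handed in at about 28 s of the 50 s; no verdict was reported.

**What I did:** I turned the brass disc a quarter turn counterclockwise by its two red posts. It overshot by about 4°, so I nudged it back from the other side. Then I pushed the steel bar home by its blue tab with the nearly shut fingertips.

**Last checks, all with the arm clear:**
- **Bar:** the push stopped on force at tool position -66.7 mm, where fully home should be -67 mm. The tab's centre is at -50.5 mm (expected -51 mm) in both camera views.
- **Disc:** the posts are within about 2° of square to the bar, and the bar passes through the slot.
- **Contact:** the wrist force read close to zero before handing in.

**Disagreements:**
- The first fit of the gate was off by about 2.5 mm sideways against the wrist camera, and I corrected it.
- The sideways position of the tab still differs by about 4 mm between the scene and side views. The tab was partly hidden and only a few pixels wide, and the bar is held between the rails and the throat.
- I did not measure the cups, jug, tamper and other things after the moves. The cup, jug and tamper looked unmoved in the picture taken after the push, and the arm did not go near the rest.

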